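# Tile into the dryer, third heat stop held

### The arm

A 6-joint arm with a two-finger parallel gripper is mounted at the origin on the work surface. World frame = base frame: x ahead of the robot, y to its left, z up, the work surface at z = 0. Lengths are in m, angles in rad, forces in N, time in s.
With the tool pointing down it reaches from about 0.325 to 0.775 m from the base axis. Payload 5.5 kg.
Tool frame: the origin (TCP) lies between the finger pads; the fingertips stand 8 mm ahead of it and the grasp point (between the pads) lies 11 mm behind it (tcp_to_tips is the distance from the TCP to the fingertips, in m); z points along the fingers, y is the direction in which the jaws open and shut (so a half turn about z gives the same grasp; the last joint's range is limited). The gripper opens to 88 mm and grips with 3 to 60 N. Pads are 20 mm wide; open, the fingers measure 115 mm over their backs; the gripper's body (75 mm by 178 mm) begins 61 mm behind the grasp point.
Start: joints at [-1.284, 0.091, 1.231, -0, 1.82, -0.057], TCP at [0.202, -0.565, 0.231] pointing down, gripper open.
Joint ranges: [-2.87, 2.87], [-0.86, 2.18], [0.17, 2.46], [-1.51, 4.65], [0.06, 2.69], [-2.65, 2.65]. Speed limits (rad/s): [2.57, 2.57, 3.01, 3.14, 3.14, 3.14].

### API

Orientations are given as a unit quaternion [w, x, y, z].
In Python, from bench import * gives the robot as it stands. Calls block until the motion is done:
- move_to(position, orientation): joint-space move of the TCP to a pose.
- move_l(position, speed=0.15, orientation=None): straight line of the TCP; orientation=None keeps the orientation; speed is the mean speed in m/s.
- movej(angles): joint-space move.
- gripper_open() and close(): open the fingers fully, or close them until they stop; the grip force is fixed at half the most.
- hold(seconds).
- inverse_kinematics(position, orientation): joint angles nearest the present ones, or None.
- state(): the state.
- get_image(name): name is "scene" or "top"; returns a dict with "frame" (420x560x3 uint8, blue, green, red), "depth" (420x560 float32, m along the optical axis (not along the pixel's ray), 0 where there is no reading), "camera_matrix" (3x3 intrinsics, pixels), "view" (4x4, takes a point from world to camera coordinates). Camera axes: x right, y up, looking along -z (the intrinsics and any distortion apply to the point x, -y, -z); pixel columns grow to the right and rows downward; lengths in m; the calibration is good to about 2 mm. A picture is of the moment at which its call begins.
A pose or a line that the arm cannot do raises IKError and nothing moves.
- job_done(): hands the job in, once; it reports no verdict.
The state is a dict: "time": time; "joint_pos": joint angles; "dq": joint speeds; "joint_torque": joint torques, N m; "ee_pos": TCP position; "ee_rot": TCP orientation; "ft_force": force on the tool from outside, world axes, zero at the start; "moment": the same for the moment, N m; "finger_gap": finger opening in m.
Only numpy, scipy, OpenCV 4.12 (cv2) and the standard library are available. Lean on these libraries where they do the work, as an engineer would, in place of code of your own. Each camera call takes 0.05 s, during which the arm holds its last target.

### The job

Dry the glaze on the small oblong border tile: lay it flat, glazed side up, in the open drawer of the hot-air dryer without dropping it, and slide the drawer fully shut. Only then turn the spring-return knob on the dryer's top clockwise, feeling the clicks, to the third stop and not over into the fourth; it runs back to off if let go, so finish while still gripping it and holding it at the third stop. Leave the other things on the table where they are.

Things in the scene. Friction and masses are not known exactly. Their poses are not given: they have to be found in the camera images.
- tile_mid (a point): centre (half-way up) of the loose border tile: an oblong of 90 (its x) x 45 (its y) x 10 mm (z), about 90 g, terracotta body with a white glazed top face (+z up), lying flat on the table; pick it by its two long edges, 45 mm apart
- dryer: white steel dryer box fixed to the table, at a different place and angle each time: 280 mm deep (x), 250 wide (y), top 115 mm above the table. Origin on the table under its middle; its front, with the drawer, looks along its -x. On its top are a low plate with the knob (front half) and a flat fan grille (rear)
- drawer_in (a point): middle of the drawer's inner floor, on its top, 30 mm above the table. Axes as the dryer's: the drawer opens along -x. Steel tray, inside 215 (x) by 220 mm (y), side walls 35 mm above the floor, white front panel 64 mm. The floor in the open starts 107 mm to -x of this point (at the front wall) and is 5 mm shorter than the opening; the rest is under the dryer's top
- drawer_handle (a point): middle of the drawer's steel bar handle, 120 mm long across the drawer (y), its centre line 35 mm in front (-x) of the panel and 73 mm above the table. The panel spans 16 to 94 mm above the table, 250 mm wide, 18 thick. Push bar or panel along +x: it needs some 2 to 5 N and stops at the end of its travel
- drawer (a joint): drawer opening in m: 0 fully shut, at most 0.185; it starts 0.15 to 0.178 open
- knob_grip (a point): centre of the knob's bar grip, on its vertical axis, 149 mm above the table, on the dryer's front half. Black knob: disc 50 mm across under an upright bar 46 mm long (this point's x, white pointer at +x), 14 mm thick (its y, pinch across this), 30 mm high; the bar's top is 13 mm above this point, the disc's top 16 mm below. The point turns with the knob
- knob (a joint): knob angle in rad, clockwise from above; starts at 0 (off, the larger dot on the plate). A click every 0.419 (24 deg): third stop 1.257, fourth 1.676, fifth 2.094 (end). A spring pulls to off with 0.10 to 0.13 N m; clicks add up to 0.08 either way: resistance is average at a stop, greatest a quarter step past it, least a quarter step before the next. Let go, it runs back to 0
- square_tile: bystander: loose square tile 98 x 98 x 8 mm, same clay and glaze as the border tile; origin under its centre
- bowl: bystander: glazed bowl, 110 mm across, 45 mm high; origin under its centre
- brush_jar: bystander: jar 72 mm across, 95 mm high, with brushes up to 200 mm; origin under its centre
- sketch_pad: bystander: pocket sketch pad 107 x 152 x 15 mm, lying flat; origin under its centre
- pencil: bystander: pencil about 130 mm long lying on the pad; origin under its middle
- glaze_jar: bystander: jar 60 mm across, 75 mm high; origin under its centre
- stilt: bystander: three-armed kiln stilt 75 mm across, 23 mm high; origin under its centre
Mind the look-alikes: they are no part of the job. What is shaped like the part that bears tile_mid but brown, red or yellow is not meant.

How it is judged:
On the way, in this order (a step that is already met when the one before it is completed fails the run):
1. the border tile lies flat, glazed side up and let go, in the open drawer (value of joint drawer above 0.08 m and contact force between the fingers and tile below 0.05 N and contact force between tile and drawer above 0.3 N and angle between tile_mid's own z axis and vertical below 0.1 rad and z of tile_mid in the frame of drawer_in below 0.012 m), for 0.2 s.
2. the drawer is fully shut (value of joint drawer below 0.005 m), for 0.2 s.
3. the knob is held in the fingers at the third stop (value of joint knob between 1.1 and 1.42 rad and contact force between the fingers and knob above 1 N), for 0.3 s.
At the end, for the whole second after the job is handed in: The fingers grip the knob (more than 1 N) and hold it at the third stop (1.257 rad, within 0.16 rad), the drawer is shut to within 5 mm, and the border tile lies flat and at rest, glazed side up, on the drawer's floor (all of step 3 and value of joint drawer below 0.005 m and contact force between tile and drawer above 0.3 N and angle between tile_mid's own z axis and vertical below 0.1 rad and z of tile_mid in the frame of drawer_in between 0 and 0.012 m and linear speed of tile below 0.02 m/s); the arm keeps its last pose, push and grip.
It fails at once if the tile was dropped or thrown (over 0.6 m/s while not gripped) (linear speed of tile above 0.6 m/s and contact force between the fingers and tile below 0.01 N).
It fails at once if the knob was turned while the drawer was open (value of joint drawer above 0.01 m and value of joint knob above 0.25 rad).
It fails at once if the knob was clicked over towards the fourth stop (value of joint knob above 1.5 rad).
It fails at once if a bystander was disturbed (moved over 25 mm) (distance of any of square_tile, bowl, brush_jar, sketch_pad, pencil, glaze_jar, stilt from where it was at the start of the episode above 0.025 m).
It also fails if it takes over 72 s, if anything falls off the work surface, if the arm or the gripper's body presses on something with over 40 N, if the wrist force passes 120 N, or if a joint passes its speed limit or range.

## Working session

There is one attempt and no reset: what is moved stays moved. The work goes in short steps, each a Python script; the robot and the scene stay as the last script left them, time stands still between calls to the robot, and variables do not carry over. Pictures are saved under pics/ and viewed, and the job is handed in when it is done.

```bash
ls; mkdir -p pics; python3 - <<'E'
from bench import *
import cv2,numpy as np
for n in("scene","top"):
    g=get_image(n); cv2.imwrite(f"pics/{n}0.png",g["frame"]); np.savez(f"{n}0.npz",**{k:g[k] for k in("frame","depth","camera_matrix","view")})
    print(n,g["camera_matrix"],g["view"], [k for k in g])
print(state())
E
```

```text
pics
scene [[483.6979507    0.         278.38239254]
 [  0.         483.6979507  199.89625096]
 [  0.           0.           1.        ]] [[ 0.85959013  0.51078939 -0.01410667 -0.39898724]
 [-0.37038187  0.64184688  0.67145354  0.12856547]
 [ 0.35202567 -0.57194998  0.74091237 -1.55653753]
 [ 0.          0.          0.          1.        ]] ['frame', 'depth', 'camera_matrix', 'view']
top [[389.17724616   0.         273.07821455]
 [  0.         389.17724616 215.35426739]
 [  0.           0.           1.        ]] [[-0.02331923 -0.99909133 -0.03567526 -0.01794627]
 [ 0.99894349 -0.02469958  0.03875353 -0.50143908]
 [-0.03959948 -0.03473387  0.99861176 -1.14297058]
 [ 0.          0.          0.          1.        ]] ['frame', 'depth', 'camera_matrix', 'view']
{'time': 0.1, 'joint_pos': array([-1.28371440e+00,  9.17833454e-02,  1.23176373e+00,  1.66895072e-05,
        1.81980389e+00, -5.67110589e-02]), 'dq': array([-0.00063346, -0.00157799, -0.00238265,  0.00110772,  0.00105864,
        0.00013988]), 'joint_torque': array([ 2.99999861e-03, -4.47857165e+01, -4.07569778e+01,  7.01172673e-02,
        2.85375846e-02, -1.05350059e-04]), 'ee_pos': array([ 0.20216153, -0.56464661,  0.22962106]), 'ee_rot': array([-8.74257472e-04,  9.85261410e-01,  1.71053151e-01, -9.30063164e-05]), 'ft_force': array([ 0.88683826, -0.23764665,  0.18060948]), 'moment': array([-0.01984253,  0.00831537, -0.04352246]), 'finger_gap': 0.08784889851160767}
```

View pics/scene0.png

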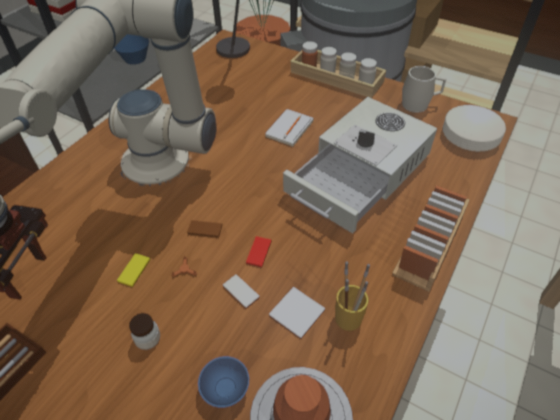

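View pics/top0.png

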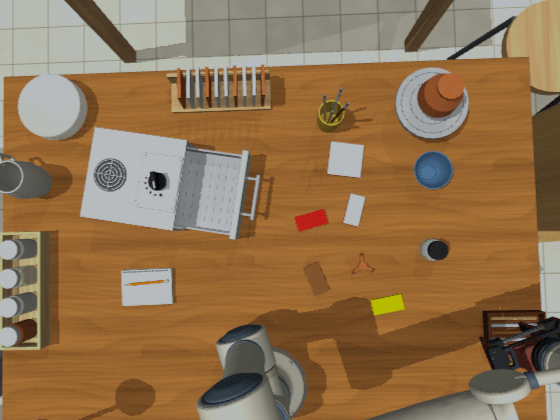

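The top view shows these candidates for the tile: white oblong (354,210), red (311,220), brown (317,278), yellow (387,304) and white square (345,160). I choose the white oblong and check it, along with the dryer, in enlarged crops.

```bash
python3 - <<'E'
import cv2
im=cv2.imread("pics/top0.png")
cv2.imwrite("pics/t_tile.png",cv2.resize(im[180:240,310:390],None,fx=10,fy=10,interpolation=cv2.INTER_CUBIC))
cv2.imwrite("pics/t_dry.png",cv2.resize(im[115:250,70:270],None,fx=4,fy=4,interpolation=cv2.INTER_CUBIC))
cv2.imwrite("pics/t_knob.png",cv2.resize(im[150:215,125:195],None,fx=9,fy=9,interpolation=cv2.INTER_CUBIC))
E
```

```text
(no output)
```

View pics/t_tile.png

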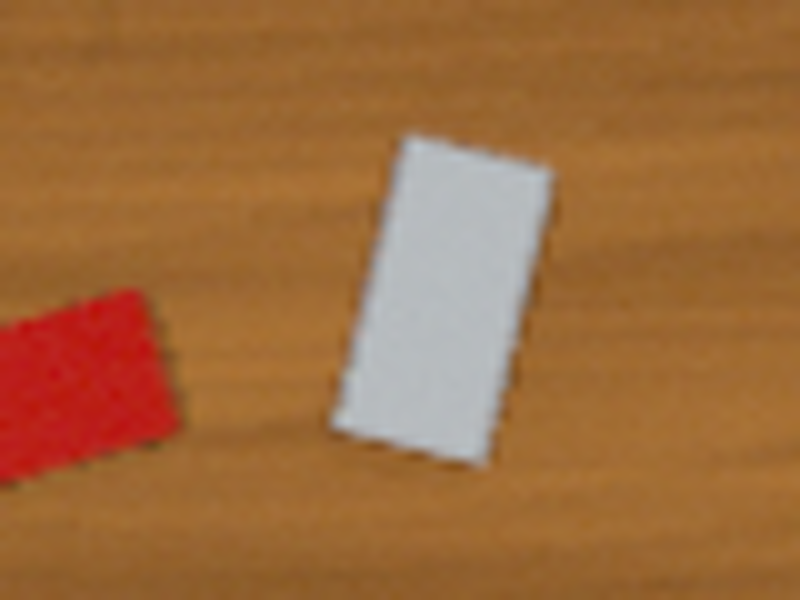

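View pics/t_dry.png

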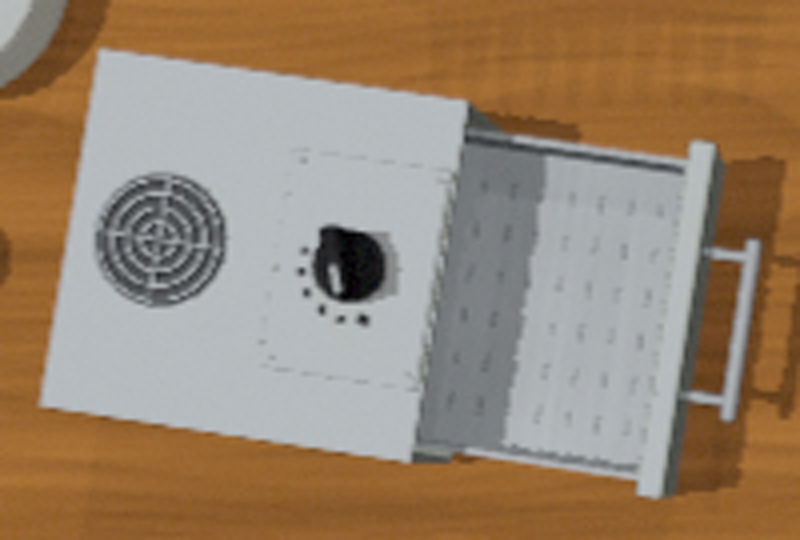

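View pics/t_knob.png

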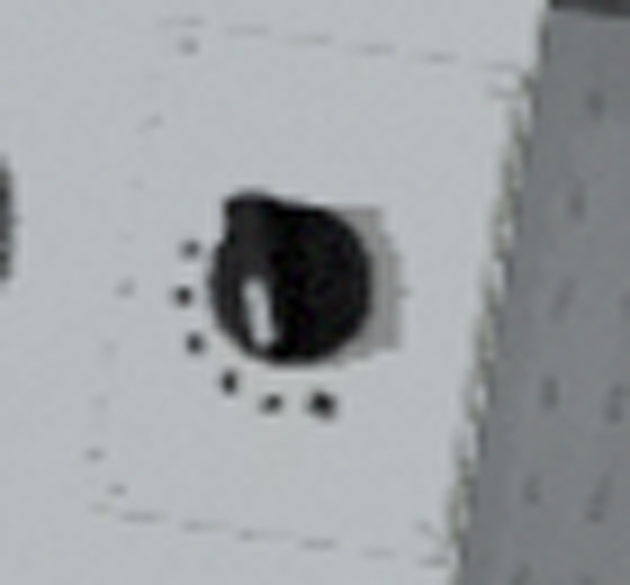

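```bash
cat > h.py <<'E'
import numpy as np,cv2
def load(n): return dict(np.load(n+".npz"))
def px2w(g,p,z):
    K=g["camera_matrix"];V=g["view"];R=V[:3,:3];t=V[:3,3]
    d=np.linalg.inv(K)@[p[0],p[1],1]; d=np.array([d[0],-d[1],-d[2]])
    c=-R.T@t; w=R.T@d; s=(z-c[2])/w[2]; return c+s*w
def pxd(g,p):
    K=g["camera_matrix"];V=g["view"];R=V[:3,:3];t=V[:3,3]
    Z=g["depth"][int(round(p[1])),int(round(p[0]))]
    d=np.linalg.inv(K)@[p[0],p[1],1]*Z; return R.T@(np.array([d[0],-d[1],-d[2]])-t)
def w2px(g,P):
    V=g["view"];c=V[:3,:3]@P+V[:3,3]; q=g["camera_matrix"]@[c[0],-c[1],-c[2]]; return q[:2]/q[2]
def crop(c,o,f): return (np.array(c,float)+.5)/f-.5+np.array(o)
E
python3 - <<'E'
from h import *
np.set_printoptions(precision=4,suppress=True)
g=load("top0")
T=np.array([px2w(g,crop(c,(310,180),10),.010) for c in [(405,135),(553,170),(487,465),(332,430)]])
print("tile",T,T.mean(0),[np.linalg.norm(T[i]-T[(i+1)%4]) for i in range(4)])
d=T[0]+T[1]-T[2]-T[3];print("tile ang",np.degrees(np.arctan2(d[1],d[0])))
m=g["depth"]
print("tile z",pxd(g,(354,210)),"table",pxd(g,(300,250)))
D=np.array([px2w(g,crop(c,(70,115),4),.115) for c in [(99,49),(470,101),(412,462),(40,407)]])
print("dryer",D,D.mean(0),[np.linalg.norm(D[i]-D[(i+1)%4]) for i in range(4)])
x=D[0]+D[3]-D[1]-D[2];yaw=np.arctan2(x[1],x[0]);print("yaw",np.degrees(yaw), "from y", np.degrees(np.arctan2(*( -(D[0]+D[1]-D[2]-D[3])[:2]*[1,-1])[[0,1]])))
y=D[0]+D[1]-D[2]-D[3];print("side vec ang",np.degrees(np.arctan2(y[1],y[0])))
print("top z",pxd(g,crop((250,400),(70,115),4)),"floor z",pxd(g,crop((580,300),(70,115),4)),pxd(g,crop((480,300),(70,115),4)))
for nm,c,z in [("panelTL",(691,141),.094),("panelTR",(717,147),.094),("panelBL",(638,492),.094),("panelBR",(664,497),.094),("handle",(755,240),.078),("handle",(730,420),.078)]:
    p=px2w(g,crop(c,(70,115),4),z); 
    c0=D.mean(0);r=p-c0;R=np.array([[np.cos(yaw),np.sin(yaw)],[-np.sin(yaw),np.cos(yaw)]]);print(nm,p,"dryer frame",R@r[:2])
dots=np.array([px2w(g,crop(c,(125,150),9),.118) for c in [(320,405),(270,403),(229,382),(195,344),(182,295),(190,248)]])[:,:2]
A=np.c_[2*dots,np.ones(6)];s=np.linalg.lstsq(A,(dots**2).sum(1),rcond=None)[0];print("knob c",s[:2],"r",np.sqrt(s[2]+s[:2]@s[:2]))
a=np.degrees(np.arctan2(*(dots-s[:2]).T[::-1]));print("dot angs",a, "dryer frame",R@(s[:2]-c0[:2]))
for c in [(252,200),(268,345)]: print("bar end",px2w(g,crop(c,(125,150),9),.162))
print("predict knob bar top px",w2px(g,np.r_[s[:2],.162]),"crop", (w2px(g,np.r_[s[:2],.162])-[125,150])*9)
E
```

```text
tile [[ 0.561  -0.2583  0.01  ]
 [ 0.5495 -0.3012  0.01  ]
 [ 0.4633 -0.2792  0.01  ]
 [ 0.4746 -0.2343  0.01  ]] [ 0.5121 -0.2683  0.01  ] [np.float64(0.044410481656483716), np.float64(0.08897875793273705), np.float64(0.046297928437498206), np.float64(0.08960892186204913)]
tile ang -14.931861457255003
tile z [ 0.5107 -0.2683  0.01  ] table [ 0.3962 -0.1073 -0.0029]
dryer [[0.7531 0.4538 0.115 ]
 [0.7087 0.1964 0.115 ]
 [0.4634 0.2396 0.115 ]
 [0.507  0.4962 0.115 ]] [0.608  0.3465 0.115 ] [np.float64(0.26124564952519697), np.float64(0.24917416226690972), np.float64(0.260247814407328), np.float64(0.2497355643169118)]
yaw 80.28848288193981 from y -99.88007001975258
side vec ang -9.880070019752578
top z [0.5081 0.3497 0.1169] floor z [0.5796 0.1388 0.0308] [0.5813 0.2119 0.0336]
panelTL [0.681  0.0479 0.094 ] dryer frame [-0.282  -0.1223]
panelTR [0.6763 0.0299 0.094 ] dryer frame [-0.3005 -0.1207]
panelBL [0.4393 0.0893 0.094 ] dryer frame [-0.282  0.123]
panelBR [0.4354 0.0715 0.094 ] dryer frame [-0.3002  0.1238]
handle [0.6132 0.0061 0.078 ] dryer frame [-0.3346 -0.0625]
handle [0.4877 0.0264 0.078 ] dryer frame [-0.3359  0.0646]
knob c [0.5966 0.2772] r 0.03623444145021961
dot angs [-171.377   164.308   141.7194  116.7521   92.2256   69.2286] dryer frame [-0.0702 -0.0004]
bar end [0.6163 0.2765 0.162 ]
bar end [0.574  0.2723 0.162 ]
predict knob bar top px [152.3869 179.3237] crop [246.4825 263.9137]
```

The crop shows the only oblong white-glazed piece, with crop corners (405,135), (553,170), (487,465) and (332,430). It measures 90x45 mm with its top at 10 mm, so it is the border tile. The dryer's yaw is 80.3°, the drawer is open about 0.151, and the knob's zero direction is -171°. Next I pick the tile.

```bash
cat >> h.py <<'E'
C0=np.array([.608,.3465]);YAW=np.radians(80.2)
def q(t): t=np.radians(t); return [0,np.cos(t/2),np.sin(t/2),0]
def dw(x,y=0): return C0+x*np.array([np.cos(YAW),np.sin(YAW)])+y*np.array([-np.sin(YAW),np.cos(YAW)])
def snap(get_image,n,cam="top"):
    g=get_image(cam);cv2.imwrite(f"pics/{n}.png",g["frame"]);np.savez(f"{n}.npz",**{k:g[k] for k in("frame","depth","camera_matrix","view")});return g
E
python3 - <<'E'
from h import *
from bench import *
p=[.512,-.268]
print(inverse_kinematics([*p,.01],q(-14.9)))
move_to([*p,.12],q(-14.9)); move_l([*p,.010],.1)
print(state()["ft_force"],state()["ee_pos"])
close(); print(state()["finger_gap"],state()["time"])
move_l([*p,.15],.1); s=state();print(s["finger_gap"],s["time"],s["ft_force"],s["joint_pos"])
snap(get_image,"pick","scene")
E
```

```text
[-5.41089063e-01  1.02785583e-01  1.61283874e+00 -4.44089210e-16
  1.42596833e+00  1.28976132e+00]
[ 0.43824647  0.89501023 -0.36147864] [ 0.51255274 -0.26831896  0.01101813]
0.04437806116654553 3.7167
0.04452824163419163 5.2667 [ 0.04938753 -0.77256989 -1.38373881] [-5.41115740e-01  3.11166727e-02  1.43721220e+00 -1.65601729e-06
  1.67487603e+00  1.28975848e+00]
```

View pics/pick.png

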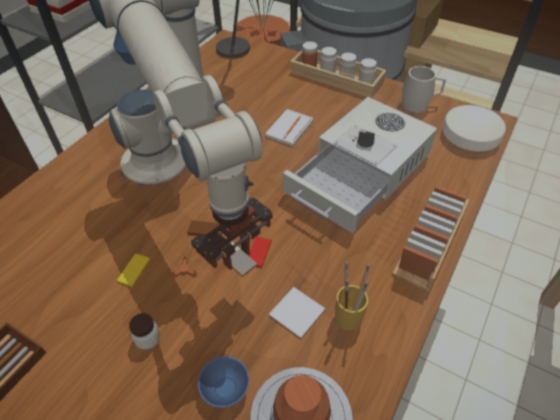

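The scene view shows the tile (240,262) held level between the fingers, with its spot on the table empty. The gap is 44.5 mm. Next I place it.

```bash
python3 - <<'E'
from h import *
from bench import *
p=dw(-.210); print(p)
move_to([*p,.15],q(80.2)); hold(.2); f0=state()["ft_force"]
move_l([*p,.060],.1); move_l([*p,.0435],.03); hold(.2)
for z in np.arange(.0430,.0385,-.0007):
    move_l([*p,z],.02); hold(.1); s=state(); d=s["ft_force"]-f0; print(round(z,4),s["ee_pos"].round(4),d.round(2))
    if d[2]>2.5: break
gripper_open(); hold(.3); s=state();print(s["finger_gap"],s["time"],s["ft_force"]-f0)
move_l([*s["ee_pos"][:2],.20],.12); print(state()["time"])
move_to([*dw(-.40),.20],q(80.2))
snap(get_image,"placed");im=cv2.imread("pics/placed.png")
cv2.imwrite("pics/placed_c.png",cv2.resize(im[115:250,70:270],None,fx=4,fy=4,interpolation=cv2.INTER_CUBIC))
E
```

```text
[0.57225601 0.13956434]
0.043 [0.5723 0.1396 0.043 ] [-0.79 -0.87 -0.52]
0.0423 [0.5723 0.1396 0.0423] [-0.22 -0.71  0.75]
0.0416 [0.5723 0.1395 0.0416] [-0.42 -0.23  0.05]
0.0409 [0.5723 0.1396 0.0409] [-0.07 -0.43  0.37]
0.0402 [0.5722 0.1396 0.0402] [-0.59 -0.25 -0.2 ]
0.0395 [0.5724 0.1396 0.0399] [-1.19 -1.06  4.1 ]
0.08787618655200989 12.2083 [-0.31639385 -0.35746482  1.14140437]
13.7
```

View pics/placed_c.png

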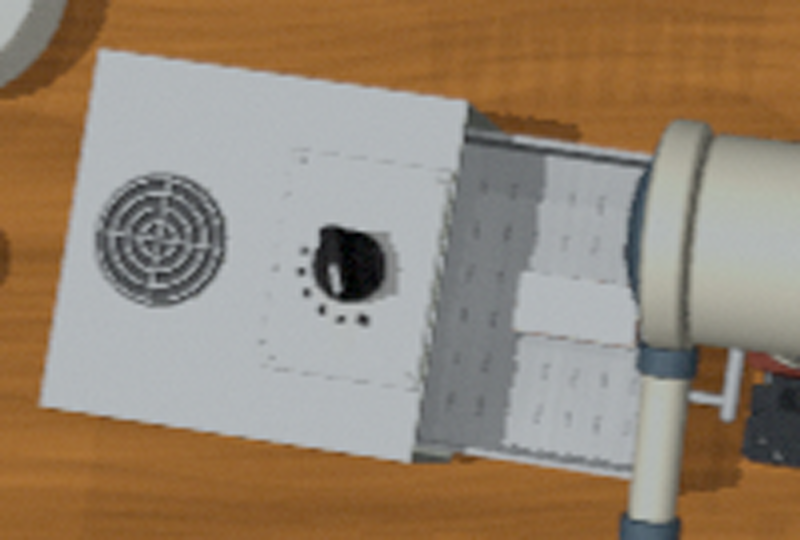

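The crop shows the tile lying flat, white side up, on the drawer floor at crop (575,310), clear of the walls. Next I push the drawer shut by the bar.

```bash
python3 - <<'E'
from h import *
from bench import *
close(); move_l([*dw(-.40),.066],.12); hold(.2); f0=state()["ft_force"]
u=np.array([np.cos(YAW),np.sin(YAW)])
def fx(): return -(state()["ft_force"]-f0)[:2]@u
move_l([*dw(-.36),.066],.08); print("a",fx())
for x in np.arange(-.35,-.212,.01):
    move_l([*dw(x),.066],.06); print(round(x,3),fx().round(1),end=" ")
x=-.212
while x<-.180:
    x+=.0015; move_l([*dw(x),.066],.02); hold(.1); f=fx(); print(round(x,4),f.round(1),end=" ")
    if f>14: break
print(state()["ee_pos"],state()["time"])
hold(.3)
move_l([*dw(x-.03),.066],.1); move_l([*dw(x-.06),.25],.15)
gripper_open()
snap(get_image,"shut");im=cv2.imread("pics/shut.png")
cv2.imwrite("pics/shut_c.png",cv2.resize(im[115:250,70:270],None,fx=4,fy=4,interpolation=cv2.INTER_CUBIC))
snap(get_image,"shut_s","scene");im=cv2.imread("pics/shut_s.png")
cv2.imwrite("pics/shut_sc.png",cv2.resize(im[90:240,260:460],None,fx=4,fy=4,interpolation=cv2.INTER_CUBIC))
E
```

```text
a 0.802301588398992
-0.35 0.7 -0.34 0.1 -0.33 -0.0 -0.32 -0.2 -0.31 0.0 -0.3 0.5 -0.29 0.5 -0.28 0.4 -0.27 0.4 -0.26 -0.7 -0.25 0.2 -0.24 0.7 -0.23 -0.6 -0.22 -0.6 -0.2105 0.4 -0.209 0.8 -0.2075 1.2 -0.206 0.1 -0.2045 1.0 -0.203 1.5 -0.2015 -0.1 -0.2 1.0 -0.1985 4.9 -0.197 9.5 -0.1955 14.1 [0.57413949 0.15042278 0.06600229] 26.65
```

View pics/shut_c.png

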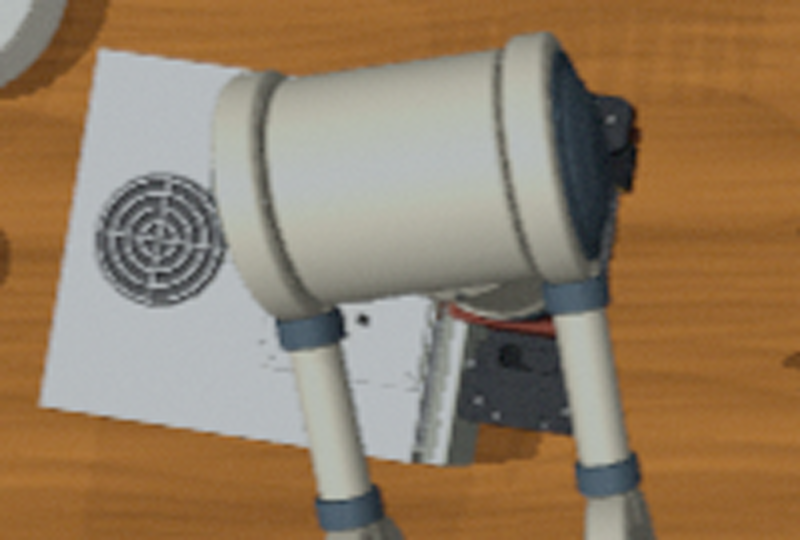

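View pics/shut_sc.png

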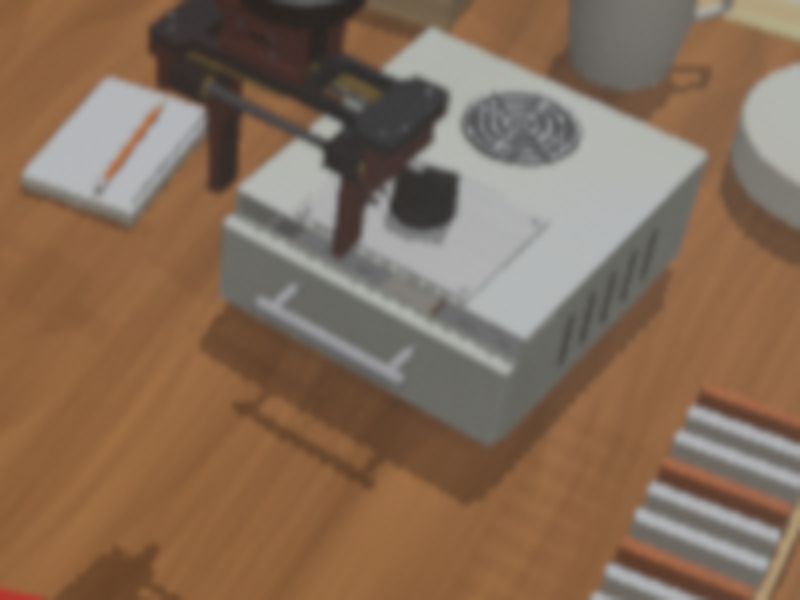

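```bash
python3 - <<'E'
from h import *
g=load("shut_s");u=np.array([np.cos(YAW),np.sin(YAW)]);v=np.array([-u[1],u[0]])
for c,z in [((222,238),.094),((512,375),.094),((228,215),.094),((518,365),.094),((258,302),.073),((400,378),.073),((527,340),.115),((240,187),.115)]:
    p=px2w(g,crop(c,(260,90),4),z)[:2]-C0; print(c,p@u,p@v)
g=load("shut");
for c,z in [((440,464),.094),((470,464),.094),((462,330),.094)]:
    p=px2w(g,crop(c,(70,115),4),z)[:2]-C0; print(c,p@u,p@v)
im=load("shut_s")["frame"];cv2.imwrite("pics/z.png",cv2.resize(im[135:190,310:400],None,fx=8,fy=8,interpolation=cv2.INTER_CUBIC))
E
```

```text
(222, 238) -0.16019998978330272 0.1128915805801591
(512, 375) -0.1444608666422603 -0.12823930109822448
(228, 215) -0.13683518865213926 0.1251915030991977
(518, 365) -0.1334895974803801 -0.1262635793719513
(258, 302) -0.1798528912865835 0.06326117193044262
(400, 378) -0.17797096778489516 -0.060680227165794694
(527, 340) -0.12857912730174126 -0.1266321571030761
(240, 187) -0.12569741293344586 0.12362068641908348
(440, 464) -0.143312399769124 0.1237288520857723
(470, 464) -0.16398413776351514 0.12065278600038808
(462, 330) -0.144013495342494 0.029853499016279362
```

View pics/z.png

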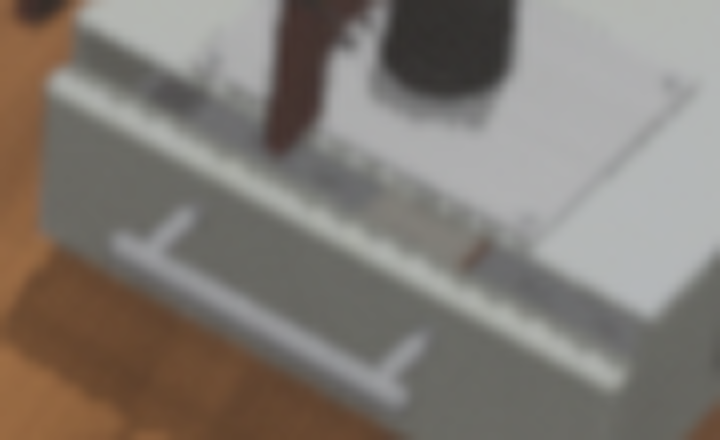

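Through the slot above the panel I can see the white tile with its terracotta edge at crop (430,220). The bar measures -0.179 against -0.184 expected when shut, and the push ended on a firm stop. Next I refine the knob's pose from depth.

```bash
python3 - <<'E'
from h import *
np.set_printoptions(precision=4,suppress=True)
for n,(r0,r1,c0,c1) in (("top0",(155,205,135,185)),("scene0",(115,165,340,395))):
    g=load(n);P=np.array([pxd(g,(c,r)) for r in range(r0,r1) for c in range(c0,c1)])
    d=np.linalg.norm(P[:,:2]-[.596,.276],axis=1)
    B=P[(d<.035)&(P[:,2]>.154)];print(n,len(B),B.mean(0),(B.min(0)+B.max(0))/2,B[:,2].max())
    (c,s,a)=cv2.minAreaRect(B[:,:2].astype(np.float32)*1000);print("rect",c,s,a)
    w,v=np.linalg.eigh(np.cov(B[:,:2].T));print("ang",np.degrees(np.arctan2(v[1,1],v[0,1])),np.sqrt(w)*1000)
im=load("scene0")["frame"];cv2.imwrite("pics/k0.png",cv2.resize(im[115:165,335:400],None,fx=10,fy=10,interpolation=cv2.INTER_CUBIC))
E
```

```text
top0 101 [0.5954 0.2741 0.1614] [0.5962 0.2746 0.1602] 0.16632323722392514
rect (595.7633056640625, 274.98944091796875) (44.80575180053711, 14.679791450500488) 9.079996109008789
ang -171.28243997851118 [ 4.1421 13.3487]
scene0 83 [0.5976 0.2744 0.1606] [0.5971 0.2772 0.1602] 0.16620422364408532
rect (596.867431640625, 276.3499755859375) (45.25214767456055, 18.369829177856445) 8.778382301330566
ang -170.21195077528358 [ 4.3859 12.7644]
```

View pics/k0.png

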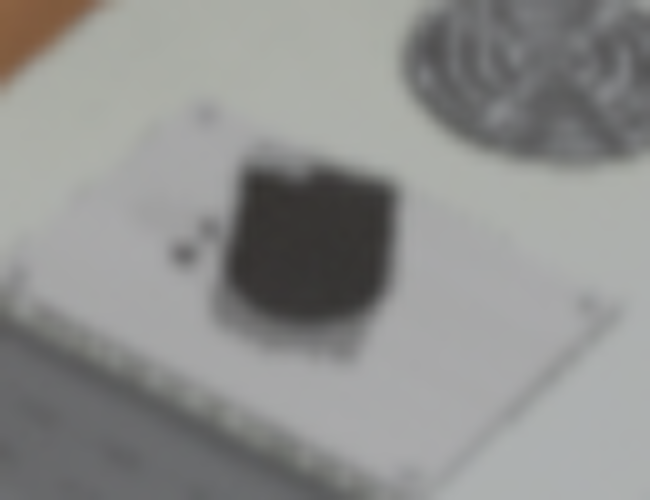

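All sources agree: knob at (0.596, 0.2755), pointer -171.1°. Next I grip it.

```bash
python3 - <<'E'
from h import *
from bench import *
p=[.5962,.2755]
move_to([*p,.24],q(-171.1)); print(state()["joint_pos"]); move_l([*p,.146],.1); hold(.2)
s=state();m0=s["moment"];f0=s["ft_force"];print(s["ee_pos"],f0,m0)
close();hold(.2);s=state();print(s["finger_gap"],s["time"],(s["ft_force"]-f0).round(2),(s["moment"]-m0).round(3))
np.savez("k.npz",m0=m0,f0=f0,j=s["joint_pos"])
E
```

```text
[ 3.80661394e-01  2.50926139e-01  1.03618403e+00 -1.74622974e-04
  1.85441711e+00 -1.34413875e+00]
[0.59651099 0.27562868 0.14691695] [ 0.27967345 -0.16138354 -0.14737475] [ 0.09922744 -0.13170147 -0.02466283]
0.013797146447486476 34.325 [0.05 4.36 0.38] [0.781 0.055 0.053]
```

```bash
python3 - <<'E'
from h import *
from bench import *
k=np.load("k.npz")
s=state();P=[.5962,.2770,.146]
move_l(P,.02,q(-171.1));hold(.2);s=state();print((s["ft_force"]-k["f0"]).round(2))
for a in range(4,57,4):
    move_l(P,.05,q(-171.1-a)); hold(.15); 
    m=[];f=[]
    for _ in range(4): s=state();m.append((s["moment"]-k["m0"])[2]);f.append(s["ft_force"]-k["f0"]);hold(.03)
    print(a,"mz",np.mean(m).round(3),np.std(m).round(3),np.mean(f,0).round(1),"j6",s["joint_pos"][5].round(3),s["time"],round(s["finger_gap"],4))
E
```

```text
[-3.83 -3.92  1.82]
4 mz 0.21 0.014 [-2.7 -4.1  1.6] j6 -1.276 35.275 0.0136
8 mz 0.19 0.009 [-2.5 -4.9  1.8] j6 -1.206 35.8083 0.0141
12 mz 0.104 0.046 [-2.7 -5.2  2. ] j6 -1.136 36.3417 0.014
16 mz 0.044 0.041 [-2.9 -4.8  2.3] j6 -1.066 36.875 0.0136
20 mz 0.061 0.015 [-3.2 -4.8  1.9] j6 -0.996 37.4083 0.0136
24 mz 0.141 0.021 [-3.1 -5.4  1.5] j6 -0.926 37.9417 0.0138
28 mz 0.21 0.036 [-3.2 -5.3  2.1] j6 -0.857 38.475 0.0139
32 mz 0.194 0.027 [-3.2 -5.3  1.9] j6 -0.787 39.0083 0.0143
36 mz 0.142 0.014 [-3.3 -5.3  2.2] j6 -0.717 39.5417 0.0141
40 mz 0.034 0.014 [-3.6 -5.3  2.4] j6 -0.647 40.075 0.0138
44 mz 0.046 0.034 [-2.9 -5.6  2.9] j6 -0.577 40.6083 0.0137
48 mz 0.133 0.018 [-3.7 -5.3  2.6] j6 -0.507 41.1417 0.014
52 mz 0.216 0.013 [-3.2 -5.5  2.7] j6 -0.438 41.675 0.0137
56 mz 0.198 0.018 [-3.8 -6.   2.5] j6 -0.368 42.2083 0.014
```

The clicks read clearly: torque peaks near 30° and 54°, lows near 18° and 42°. The knob is therefore following the tool to within about a degree. I go on to 72°.

```bash
python3 - <<'E'
from h import *
from bench import *
k=np.load("k.npz")
P=[.5962,.2770,.146]
for a in (60,63,66,69,71,72):
    move_l(P,.05,q(-171.1-a)); hold(.15); 
    m=[]
    for _ in range(5): s=state();m.append((s["moment"]-k["m0"])[2]);hold(.03)
    print(a,"mz",np.mean(m).round(3),"j6",s["joint_pos"][5].round(3),s["time"],round(s["finger_gap"],4))
hold(.5)
for c in("scene","top"): snap(get_image,"fin_"+c,c)
im=cv2.imread("pics/fin_scene.png");cv2.imwrite("pics/fin_c.png",cv2.resize(im[90:240,260:460],None,fx=4,fy=4,interpolation=cv2.INTER_CUBIC))
E
```

```text
60 mz 0.163 j6 -0.298 42.775 0.0137
63 mz 0.092 j6 -0.246 43.3417 0.014
66 mz 0.055 j6 -0.193 43.9083 0.0136
69 mz 0.079 j6 -0.141 44.475 0.014
71 mz 0.121 j6 -0.106 45.0417 0.0137
72 mz 0.113 j6 -0.089 45.6083 0.0138
```

View pics/fin_c.png

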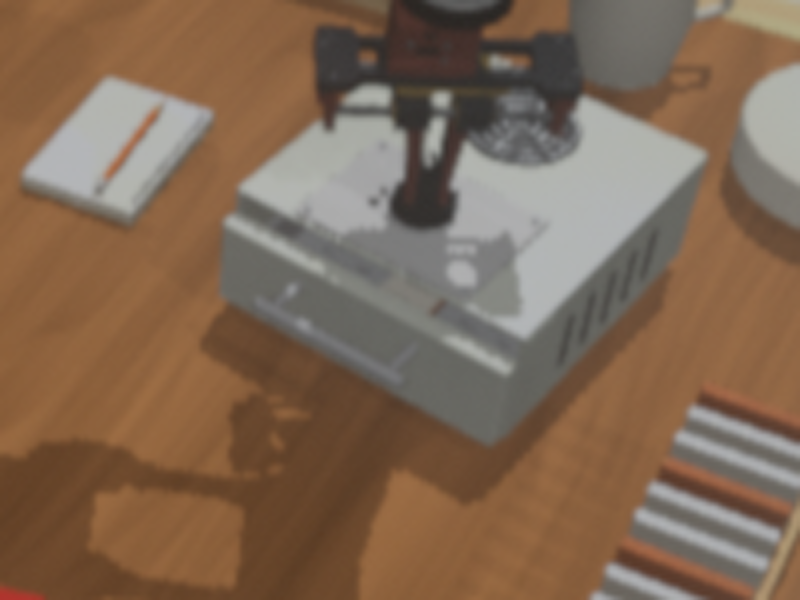

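View pics/fin_scene.png

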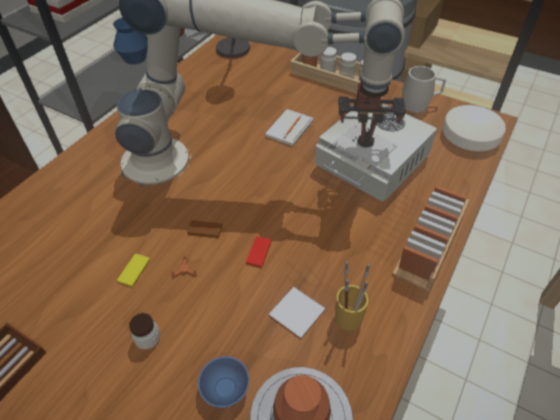

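The scene shows the fingers gripping the knob at crop (425,200) and the drawer shut. The tile is visible through the slot at crop (420,295), and the bystanders are unmoved. The torque passed its low at 66° and is back to average at 72°, which is the third stop.

```bash
python3 - <<'E'
from bench import *
print(job_done()); s=state(); print(s["time"],s["finger_gap"])
E
```

```text
the job is handed in; nothing more can be done
None
the job is handed in; nothing more can be done
```

I laid the border tile flat, glazed side up, in the open drawer and pushed the drawer shut by its bar. I then turned the knob 72° clockwise to the third stop and handed the job in while still gripping it. No verdict is reported, so the results below are from my own checks.

- **Tile:** it touched down on the drawer floor at about 4 N before I let go, and the picture showed it lying flat. After the drawer was shut, its white face was still visible through the slot above the panel.
- **Drawer:** the push ended on a firm stop at 14 N. The handle's measured position was about 5 mm beyond the expected shut position, which I put down to camera error because the stop was firm. The sliding force read only about 1 N or less between steps, against the 2 to 5 N stated; I took those readings at rest.
- **Knob:** torque peaks came near 30° and 54°, with lows near 18°, 42° and 66°. At 72° the torque was back to average (0.11 N m), which fits the third stop, and the finger gap was 13.8 mm. A sideways load of about 6 N on the knob remained.
- **Other things and time:** the bystanders look unmoved in the last picture. The run took about 46 s of the 72 s allowed.

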